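# Find the tray dock's hidden release notch by touch and press its key home

### The job

The black strip along the near edge of the white tray dock hides a release notch somewhere along its length. With a fingertip, first touch the strip gently at its left end, on the block with the white dot, then feel along the strip until the fingertip drops into the notch, press the black key inside it fully down (it stays down), and move clear. Lift or shift nothing else: leave the dock's tray, tubes and red box and everything round it where they are.

Things in the scene. Friction and masses are not known exactly. Their poses are not given: they have to be found in the camera images.
- dock: White tray dock, fixed, base plate 190 (x) x 360 (y) x 12 mm; origin at the centre of its underside on the worktop (z = 0), x away from the robot, y to the left along it, z up (turned up to 0.2 rad). The black strip runs along its near side, with white ledges 27 mm above the worktop before and behind it. Beyond the strip stand the tray with two tubes, and a red box.
- strip_top (a point): Centre of the black strip's top, at dock x = -72, y = 0, z = 45 mm; axes as the dock's. The strip is rigid, flat-topped, 30 mm wide (x) and 360 long. From left to right: the dotted end block (y = +180 to +140 mm), five 60 mm segments centred at y = +110, +50, -10, -70, -130 mm, a plain end block (y = -160 to -180). Any one segment has the notch, the other four are plain.
- strip_end (a point): Middle of the strip's top at its right-hand end, at dock x = -72, y = -180, z = 45 mm. The notch is an opening 50 mm long (along y) in the middle of its segment, cut across the strip's full width, between two lips 5 mm thick; its floor is the black key, 6 mm below the strip's top. Strip, segments and key look alike in black.
- start_pad: Left end block of the strip, black with a white dot of 14 mm on its top, fixed; 30 (x) x 40 (y) mm; origin at the centre of its underside, its flat top 33 mm above the origin (45 mm above the worktop); axes as the dock's.
- key (a joint): The key in the notch: how far it is pressed straight down, in m. 0 = up (its top 6 mm below the strip's top), 0.009 = fully down (15 mm below the strip's top, 30 mm above the worktop). It resists with about 5 N of friction, has no spring and stays where it is left.
- tray: White open sample tray, 126 x 198 x 25 mm, loose, in the dock's left bay; origin at the centre of its underside. Leave it.
- tube_red: Tube with a red cap lying in the tray, 16 x 84 x 16 mm, loose; origin under its centre. Leave it.
- tube_purple: Tube with a purple cap lying in the tray, 16 x 88 x 16 mm, loose; origin under its centre. Leave it.
- cuvettes: Closed red box, 66 x 99 x 34 mm, loose, in the dock's right bay; origin at the centre of its underside. Leave it.
- dropper: White dropper bottle with a blue cap, 27 x 27 x 53 mm, loose, to the right of the dock; origin at the centre of its underside. Leave it.
- timer: White timer lying on its back, 62 x 68 x 18 mm, loose, in front of the dock; origin at the centre of its underside. Leave it.
- pen: Green pen lying down, 12 x 142 x 10 mm, loose, to the right of the dock; origin under its centre. Leave it.
There are look-alikes about, which are no part of the job. There is more than one size of the tray; the job needs the larger.

How it is judged:
On the way, in this order (a step that is already met when the one before it is completed fails the run):
1. a fingertip touches the dotted left end block of the strip while the key is still up (contact force between the fingers and start_pad above 0.3 N and value of joint key below 0.002 m).
2. the fingers press the key in the notch down (value of joint key above 0.0075 m), for 0.1 s.
At the end, for the whole second after the job is handed in: The key stays pressed to at least 7 mm of its 9 mm, and the tray, tubes, red box, dropper bottle, timer and green pen are at rest within 15 mm of where they stood (value of joint key above 0.007 m and distance of each of tray, tube_red, tube_purple, cuvettes, dropper, timer, pen from where it was at the start of the episode below 0.015 m and linear speed of each of tray, tube_red, tube_purple below 0.02 m/s); the robot touches nothing.
It fails at once if the tray, a tube or the red box on the dock is lifted or moved by more than 15 mm (distance of any of tray, tube_red, tube_purple, cuvettes from where it was at the start of the episode above 0.015 m).
It fails at once if the dropper bottle, timer or green pen is lifted or moved by more than 15 mm (distance of any of dropper, timer, pen from where it was at the start of the episode above 0.015 m).
It fails at once if the fingers press on anything with more than 45 N (contact force between the fingers and anything else above 45 N).
It also fails if it takes over 51 s, if anything falls off the work surface, if the arm or the gripper's body presses on something with over 40 N, if the wrist force passes 120 N, or if a joint passes its speed limit or range.

### The arm

A 6-joint arm with a two-finger parallel gripper is mounted at the origin on a cart in front of the work surface, level with it; the furniture and walls round the work are solid. World frame = base frame: x ahead of the robot, y to its left, z up, the work surface at z = 0. Lengths are in m, angles in rad, forces in N, time in s.
With the tool pointing down it reaches from about 0.2 to 0.875 m from the base axis. Payload 3.4 kg.
Tool frame: the origin (TCP) lies at the very end of the fingers, on their centre line; the grasp point (between the pads) lies 19 mm behind it; z points along the fingers, y is the line along which they close (so a half turn about z gives the same grasp; the last joint's range is limited). The gripper opens to 94 mm and grips with 3 to 60 N. Pads are 16 mm wide; open, the fingers measure 119 mm over their backs; the gripper's body (75 mm by 177 mm) begins 78 mm behind the grasp point.
Start: joints at [1.125, 0.276, 1.505, -0, 1.361, -0.121], TCP at [0.184, 0.545, 0.205] pointing down, gripper open.
Joint ranges: [-2.89, 2.89], [-0.75, 2.08], [0.22, 2.7], [-1.18, 4.32], [0.11, 2.71], [-2.7, 2.7]. Speed limits (rad/s): [2.57, 2.57, 3.14, 3.14, 3.14, 3.14].

### API

Orientations are given as a 3x3 rotation matrix whose columns are the frame's x, y, z axes.
In Python, from plant import * gives the robot as it stands. The module is installed in compiled form; this text tells all that it offers.
- The arm moves only by the tool arm_command, never from a script. Its argument "increments" is a list that holds one entry, the list of rows, each a list of 7 numbers: the shift along the tool's x, y, z in m, then the turn, a rotation vector about the tool's x, y, z in degrees, then the closure, from -1 (fully open) to 1 (shut), so that 0 is half open. In form: [[[dx, dy, dz, wx, wy, wz, claw], ...]]. A call has 1 to 10 rows; each row shifts and turns the commanded pose from where the row before left it, along the tool's axes as they then stand; what a row does not reach is not made up. A row lasts 1/8 s, in which the tool goes at most 62.5 mm and 10.7 degrees, less where a joint would pass 70% of its speed; a pose out of reach is approached as far as the arm can. A call is refused whole if a number of a shift passes 0.0625 or a number of a turn 10.7, either way. A call with a gripper value outside its range is refused whole. The fingers move at their own pace and stop on an object; "force" is the grip in N (left out, the last holds). Time passes only in rows, so rows that do not move let the fingers close. It gives the time, the measured TCP pose, the force, the opening and the grip force at its end, in the units of the state.
- observe(): the state, without advancing time (a new reading comes with each control period).
- snapshot(name): name is "side" or "top" or "wrist"; returns a dict with "img" (384x512x3 uint8, red, green, blue), "depth" (384x512 float32, m along the optical axis (not along the pixel's ray), 0 where there is no reading), "mtx" (3x3 intrinsics, pixels), "distortion" ([k1, k2, p1, p2, k3] as OpenCV has them; the pictures are not rectified), "R" (3x3) and "t" (3): a world point X has camera coordinates R X + t. Camera axes: x right, y down, z forward; pixel columns grow to the right and rows downward; lengths in m; the calibration is good to about 2 mm. A picture is of the moment at which its call begins.
- finish_job(): hands the job in; it is judged then, once.
The state is a dict: "time_s": time; "joints": joint angles; "qvel": joint speeds; "joint_efforts": joint torques, N m; "eef_pos": TCP position; "orientation": TCP orientation; "contact_force": force on the tool from outside, world axes, zero at the start; "moment": the same for the moment, N m; "gripper_width": opening from 0.0 (shut) to 1.0 (fully open); "grasp_force": force on a finger pad.
Only numpy, scipy, OpenCV 4.12 (cv2) and the standard library are available. Lean on these libraries where they do the work, as an engineer would, in place of code of your own. Each camera call takes 0.05 s, during which the arm holds its last target. There are 200 camera calls.

## Working session

There is one attempt and no reset: what is moved stays moved. The work goes in short steps, Python scripts to look and compute and a tool call to move; the robot and the scene stay as the last step left them, time stands still between calls to the robot, and variables do not carry over. Pictures are saved under pics/ and viewed, at most 10 in all, crops included, and the job is handed in when it is done.

Besides the shell and the picture viewer there is one more tool, called after "Request:" in YAML: its name, and indented under it one key for each argument. arm_command: Moves the arm, as the interface text tells. Its arguments: {"type":"object","properties":{"increments":{"type":"array"},"force":{"type":"number"}},"required":["increments"]}

```bash
mkdir -p pics; python3 - <<'E'
from plant import *
import cv2, numpy as np, pickle
o=observe();print(o)
d={}
for n in ["top","side"]:
    s=snapshot(n);d[n]=s;cv2.imwrite(f"pics/{n}0.png",s["img"][:,:,::-1])
    print(n,s["R"],s["t"],s["mtx"],s["distortion"])
pickle.dump(d,open("d0.pkl","wb"))
E
```

```text
{'time_s': 0.0, 'joints': array([ 1.12501767e+00,  2.76579796e-01,  1.50609458e+00, -1.42760392e-05,
        1.36068304e+00, -1.21031708e-01]), 'qvel': array([-3.78375439e-04,  8.98007572e-04,  9.36200882e-06, -2.33385814e-04,
        7.00960367e-04, -9.45276499e-04]), 'joint_efforts': array([-9.63979829e-06, -4.04585159e+01, -2.37232429e+01,  7.00285030e-02,
        3.42823262e-02, -1.38687537e-04]), 'eef_pos': array([0.18325323, 0.54443614, 0.20462877]), 'orientation': array([[-9.47732378e-01,  3.19065479e-01, -7.48296503e-04],
       [ 3.19066294e-01,  9.47731051e-01, -1.59831743e-03],
       [ 1.99215914e-04, -1.75353338e-03, -9.99998443e-01]]), 'contact_force': array([-0.15260476, -0.71103082,  0.0322618 ]), 'moment': array([ 0.05585881, -0.07177766, -0.01189044]), 'grasp_force': 0.0, 'gripper_width': 0.9959627051408991}
top [[-1.32148267e-02 -9.99912259e-01 -9.17683866e-04]
 [-9.95293936e-01  1.32418898e-02 -9.59928808e-02]
 [ 9.59966102e-02 -3.55164096e-04 -9.95381598e-01]] [-0.19967871  0.48250326  0.91369043] [[361.88352711   0.         261.2077718 ]
 [  0.         361.88352711 192.66765364]
 [  0.           0.           1.        ]] [0.00028289 0.         0.         0.         0.        ]
side [[-0.85589831 -0.51660263 -0.02366012]
 [-0.22235868  0.40893521 -0.88505853]
 [ 0.46689902 -0.75225907 -0.46487804]] [0.28205495 0.26022141 0.88430235] [[464.20991647   0.         253.6364783 ]
 [  0.         464.20991647 185.30809742]
 [  0.           0.           1.        ]] [0.0255495 0.        0.        0.        0.       ]
```

View pics/top0.png

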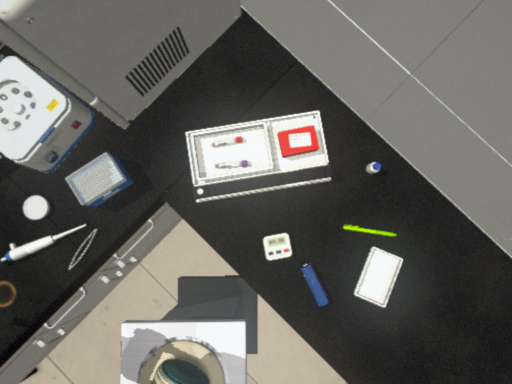

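View pics/side0.png

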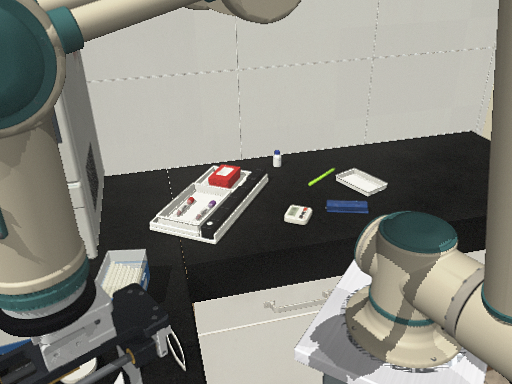

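The top view shows the dock at (187–330, 112–200), with the dot near (200,191) and the near ledge line running from (196,200) to (330,180). The timer is at (277,246). In the side view the dot is at about (209,223), and nothing is in front of the strip.

```bash
cat > h.py <<'E'
import numpy as np, cv2
def ray(s,uv,z):
    p=cv2.undistortPoints(np.float64(uv).reshape(-1,1,2),s["mtx"],s["distortion"]).reshape(-1,2)
    d=np.c_[p,np.ones(len(p))]@s["R"]; c=-s["R"].T@s["t"]
    return c+d*((z-c[2])/d[:,2])[:,None]
E
python3 - <<'E'
import pickle; from h import *
d=pickle.load(open("d0.pkl","rb"))
s=d["top"]; g=s["img"].min(2).astype(int)
def blobs(g,box,th):
    x0,y0,x1,y1=box; m=(g[y0:y1,x0:x1]>th).astype(np.uint8)
    n,l,st,c=cv2.connectedComponentsWithStats(m)
    return [(c[i]+[x0,y0],st[i]) for i in range(1,n)],l
b,l=blobs(g,(185,180,340,206),110)
for c,st in b: print(c,st, ray(s,c,.045))
# near ledge: weighted column centroid
pts=[]
for u in range(200,328):
    vc=int(round(200-(u-196)*20/134)); w=np.clip(g[vc-3:vc+4,u]-50,0,None)
    if w.sum()>100: pts.append((u,(w*np.arange(vc-3,vc+4)).sum()/w.sum()))
P=ray(s,pts,.027)[:,:2]
vx,vy,x0,y0=cv2.fitLine(P.astype(np.float32),cv2.DIST_HUBER,0,.01,.01).ravel()
print("ledge dir",vx,vy,"yaw",np.arctan2(-vx,vy) if vy>0 else np.arctan2(vx,-vy),x0,y0)
print("ledge ends",ray(s,[[196,200],[330,180]],.027))
s2=d["side"]; b,l=blobs(s2["img"].min(2).astype(int),(203,217,217,230),110)
for c,st in b: print("side",c,st,ray(s2,c,.045))
# depth check along strip
for sn,s in d.items():
    v,u=np.mgrid[0:384,0:512]; D=s["depth"]
    n=cv2.undistortPoints(np.float64(np.c_[u.ravel(),v.ravel()]).reshape(-1,1,2),s["mtx"],s["distortion"]).reshape(-1,2)
    X=((np.c_[n,np.ones(len(n))]*D.reshape(-1,1))-s["t"])@s["R"]
    np.save(sn+"X.npy",X.reshape(384,512,3))
X=np.load("topX.npy"); print(X[191,200],X[187,225],X[180,300],X[215,225])
E
```

```text
[207.47976879 181.95375723] [  7   0  43   7 173] [[ 0.5068046 -0.0701942  0.045    ]]
[236. 180.] [51  0  1  1  1] [[ 0.510834   -0.14253884  0.045     ]]
[259.35926773 189.91990847] [ 11   0 134  23 437] [[ 0.48474836 -0.20146714  0.045     ]]
[199.75675676 190.75675676] [12  8  7  7 37] [[ 0.48462702 -0.05068039  0.045     ]]
ledge dir 0.14850576 -0.98891157 yaw 0.1490571 0.48814592 -0.21223143
ledge ends [[ 0.46271713 -0.0380216   0.027     ]
 [ 0.50998238 -0.38438608  0.027     ]]
side [204.66666667 218.66666667] [ 0  0  6  6 21] [[ 0.5069227  -0.06189653  0.045     ]]
side [209.36842105 222.73684211] [ 4  4  6  4 19] [[ 0.48564133 -0.05227461  0.045     ]]
[ 0.48387399 -0.05150488  0.04622216] [ 0.49342288 -0.11449661  0.04425928] [ 0.50947541 -0.30552911  0.03881894] [ 0.42420357 -0.10963502 -0.00162263]
```

The two views agree on the dot at (0.485, -0.0515), and the yaw is 0.149. The ledge offset from the dot is 20.8 mm against 19 mm expected, which is consistent. I'll move in while I profile the depth as a hint for the notch.

Request:
arm_command:
  increments:
    - [[0,0,0,0,0,-9.03,1],[0,0,0,0,0,-9.03,1],[0,0,0,0,0,-9.03,1],[-0.018,-0.05,0,0,0,0,1],[-0.018,-0.05,0,0,0,0,1],[-0.018,-0.05,0,0,0,0,1],[-0.018,-0.05,0,0,0,0,1],[-0.018,-0.05,0,0,0,0,1],[-0.018,-0.05,0,0,0,0,1],[0,0,0,0,0,0,1]]
  force: 10

```text
time_s: 1.35
eef_pos: [0.3357, 0.2614, 0.2053]
orientation: [[-0.99, -0.142, 0.0], [-0.142, 0.99, -0.001], [0.0, -0.001, -1.0]]
contact_force: [-0.4, 0.1, 0.1]
gripper_width: 0.007
grasp_force: 0.0
```

```bash
cat >> h.py <<'E'
yaw=.149; DX=np.array([np.cos(yaw),np.sin(yaw)]); DY=np.array([-np.sin(yaw),np.cos(yaw)])
ORG=np.array([.485,-.0515])+.072*DX-.160*DY
def todock(p): q=np.asarray(p)[...,:2]-ORG; return np.stack([q@DX,q@DY],-1)
def where():
    from plant import observe
    o=observe(); print("t",o["time_s"],"world",o["eef_pos"].round(4),"dock mm",(todock(o["eef_pos"])*1e3).round(1),"F",o["contact_force"].round(2),"w",round(float(o["gripper_width"]),3))
    print(o["orientation"].round(3).tolist())
E
python3 - <<'E'
from h import *
where()
X=np.load("topX.npy").reshape(-1,3); q=todock(X)
for y in range(-175,180,10):
    k=(abs(q[:,0]+.072)<.008)&(abs(q[:,1]-y/1e3)<.006)
    print(y,k.sum(),(np.median(X[k,2])*1e3).round(1),end=" | ")
E
```

```text
t 1.35 world [0.3357 0.2614 0.2053] dock mm [-173.2  491.6] F [-0.4   0.15  0.09] w 0.007
[[-0.99, -0.142, 0.0], [-0.142, 0.99, -0.001], [0.0, -0.001, -1.0]]
-175 25 44.8 | -165 29 44.0 | -155 29 44.7 | -145 28 45.0 | -135 29 45.5 | -125 28 44.5 | -115 28 44.8 | -105 30 44.5 | -95 32 40.2 | -85 28 38.4 | -75 30 39.0 | -65 27 38.2 | -55 28 39.0 | -45 28 42.4 | -35 28 44.2 | -25 32 45.1 | -15 29 44.7 | -5 30 44.9 | 5 29 45.0 | 15 28 45.1 | 25 28 44.3 | 35 30 43.9 | 45 29 45.6 | 55 30 44.5 | 65 28 44.8 | 75 30 44.3 | 85 30 44.5 | 95 28 44.6 | 105 30 44.7 | 115 30 44.9 | 125 29 44.5 | 135 30 45.0 | 145 30 44.6 | 155 33 44.8 | 165 31 45.4 | 175 24 44.6 |
```

The depth profile suggests the notch is in the segment at y = -70, where the floor reads 39 mm. I'll still feel for it along the strip to confirm.

Request:
arm_command:
  increments:
    - [[-0.0145,-0.0474,0,0,0,-0.3,1],[-0.0145,-0.0474,0,0,0,0,1],[-0.0145,-0.0474,0,0,0,0,1],[-0.0145,-0.0474,0,0,0,0,1],[-0.0145,-0.0474,0,0,0,0,1],[-0.0145,-0.0474,0,0,0,0,1],[-0.0145,-0.0474,0.03,0,0,0,1],[0,0,0.05,0,0,0,1],[0,0,0.05,0,0,0,1],[0,0,0,0,0,0,1]]

```text
time_s: 2.6
eef_pos: [0.4821, -0.0465, 0.0723]
orientation: [[-0.988, -0.153, -0.009], [-0.153, 0.988, 0.003], [0.008, 0.004, -1.0]]
contact_force: [0.5, 0.2, 0.1]
gripper_width: 0.005
grasp_force: 0.0
```

```bash
python3 -c "
from h import *
where()"
```

```text
t 2.6 world [ 0.4821 -0.0465  0.0723] dock mm [-74.1 165.4] F [0.51 0.25 0.15] w 0.005
[[-0.988, -0.153, -0.009], [-0.153, 0.988, 0.003], [0.008, 0.004, -1.0]]
```

Request:
arm_command:
  increments:
    - [[-0.002,-0.003,0.01,0,0,0,1],[0,0,0.01,0,0,0,1],[0,0,0,0,0,0,1],[0,0,0.003,0,0,0,1],[0,0,0,0,0,0,1],[0,0,0,0,0,0,1]]

```text
time_s: 3.35
eef_pos: [0.4879, -0.0511, 0.0527]
orientation: [[-0.988, -0.153, 0.001], [-0.153, 0.988, -0.0], [-0.001, -0.0, -1.0]]
contact_force: [-0.5, -0.6, 0.1]
gripper_width: 0.004
grasp_force: 0.0
```

Request:
arm_command:
  increments:
    - [[0.002,0,0.005,0,0,0,1],[0,0,0.001,0,0,0,1],[0,0,0.001,0,0,0,1],[0,0,0,0,0,0,1],[0,0,0,0,0,0,1]]

```text
time_s: 3.98
eef_pos: [0.4859, -0.0513, 0.0455]
orientation: [[-0.988, -0.153, 0.0], [-0.153, 0.988, 0.0], [-0.0, 0.0, -1.0]]
contact_force: [0.1, 0.5, -0.5]
gripper_width: 0.004
grasp_force: 0.0
```

Request:
arm_command:
  increments:
    - [[0,0,0.001,0,0,0,1],[0,0,0,0,0,0,1],[0,0,0,0,0,0,1]]

```text
time_s: 4.35
eef_pos: [0.4859, -0.0513, 0.0452]
orientation: [[-0.988, -0.153, 0.001], [-0.153, 0.988, -0.0], [-0.001, -0.0, -1.0]]
contact_force: [-1.5, 0.9, 6.4]
gripper_width: 0.003
grasp_force: 3.1
```

Touch made: 6.4 N at z = 45.2 mm. Now I'll slide right under a light preload.

Request:
arm_command:
  increments:
    - [[0,-0.009,0,0,0,0,1],[0,-0.009,0,0,0,0,1],[0,-0.009,0,0,0,0,1],[0,-0.009,0,0,0,0,1],[0,-0.009,0,0,0,0,1],[0,-0.009,0,0,0,0,1],[0,-0.009,0,0,0,0,1],[0,-0.009,0,0,0,0,1],[0,0,0,0,0,0,1]]

```text
time_s: 5.48
eef_pos: [0.4971, -0.1218, 0.0453]
orientation: [[-0.988, -0.151, 0.001], [-0.151, 0.988, 0.002], [-0.001, 0.002, -1.0]]
contact_force: [-0.9, 1.5, 6.3]
gripper_width: 0.003
grasp_force: 3.2
```

Request:
arm_command:
  increments:
    - [[0,-0.009,0,0,0,0,1],[0,-0.009,0,0,0,0,1],[0,-0.009,0,0,0,0,1],[0,-0.009,0,0,0,0,1],[0,-0.009,0,0,0,0,1],[0,-0.009,0,0,0,0,1],[0,-0.009,0,0,0,0,1],[0,-0.009,0,0,0,0,1],[0,0,0,0,0,0,1]]

```text
time_s: 6.6
eef_pos: [0.5079, -0.1927, 0.0452]
orientation: [[-0.988, -0.151, 0.001], [-0.151, 0.988, 0.002], [-0.001, 0.002, -1.0]]
contact_force: [-1.4, 3.4, 6.9]
gripper_width: 0.004
grasp_force: 3.3
```

```bash
python3 -c "
from h import *
where()"
```

```text
t 6.6 world [ 0.5079 -0.1927  0.0452] dock mm [-70.3  17. ] F [-1.36  3.36  6.93] w 0.004
[[-0.988, -0.151, 0.001], [-0.151, 0.988, 0.002], [-0.001, 0.002, -1.0]]
```

Request:
arm_command:
  increments:
    - [[0,-0.009,0,0,0,0,1],[0,-0.009,0,0,0,0,1],[0,-0.009,0,0,0,0,1],[0,-0.009,0,0,0,0,1],[0,-0.009,0,0,0,0,1],[0,0,0,0,0,0,1]]

```text
time_s: 7.35
eef_pos: [0.5148, -0.2371, 0.0453]
orientation: [[-0.988, -0.152, 0.0], [-0.152, 0.988, 0.002], [-0.001, 0.002, -1.0]]
contact_force: [0.1, 2.9, 7.2]
gripper_width: 0.008
grasp_force: 3.3
```

Request:
arm_command:
  increments:
    - [[0,-0.009,0,0,0,0,1],[0,-0.009,0,0,0,0,1],[0,-0.009,0,0,0,0,1],[0,-0.009,0,0,0,0,1],[0,-0.005,0,0,0,0,1],[0,0,0,0,0,0,1],[0,0,0,0,0,0,1]]

```text
time_s: 8.22
eef_pos: [0.5207, -0.2785, 0.0443]
orientation: [[-0.988, -0.153, -0.0], [-0.153, 0.988, 0.0], [0.0, 0.001, -1.0]]
contact_force: [0.3, -0.1, -0.9]
gripper_width: 0.003
grasp_force: 0.0
```

```bash
python3 -c "
from h import *
where()"
```

```text
t 8.225 world [ 0.5207 -0.2785  0.0443] dock mm [-70.4 -69.7] F [ 0.31 -0.09 -0.86] w 0.003
[[-0.988, -0.153, -0.0], [-0.153, 0.988, 0.0], [0.0, 0.001, -1.0]]
```

The contact force vanished and the tip dropped at y = -70, so this is the notch. Pressing down.

Request:
arm_command:
  increments:
    - [[0,0,0.003,0,0,0,1],[0,0,0.002,0,0,0,1],[0,0,0.002,0,0,0,1],[0,0,0.002,0,0,0,1],[0,0,0.002,0,0,0,1],[0,0,0.002,0,0,0,1],[0,0,0,0,0,0,1],[0,0,0,0,0,0,1]]

```text
time_s: 9.22
eef_pos: [0.5208, -0.2783, 0.0315]
orientation: [[-0.988, -0.153, -0.0], [-0.153, 0.988, 0.001], [0.0, 0.001, -1.0]]
contact_force: [-1.6, 1.4, 4.5]
gripper_width: 0.007
grasp_force: 2.1
```

Request:
arm_command:
  increments:
    - [[0,0,0.001,0,0,0,1],[0,0,0.001,0,0,0,1],[0,0,0.0005,0,0,0,1],[0,0,0,0,0,0,1],[0,0,0,0,0,0,1]]

```text
time_s: 9.85
eef_pos: [0.5208, -0.2784, 0.0302]
orientation: [[-0.988, -0.153, 0.0], [-0.153, 0.988, 0.0], [-0.0, 0.0, -1.0]]
contact_force: [-2.4, 2.9, 11.1]
gripper_width: 0.005
grasp_force: 6.0
```

The key bottomed out at z = 30.2 mm with 11 N. Lifting straight clear.

Request:
arm_command:
  increments:
    - [[0,0,0,0,0,0,1],[0,0,-0.005,0,0,0,1],[0,0,-0.01,0,0,0,1],[0,0,-0.02,0,0,0,1],[0,0,-0.03,0,0,0,1],[0,0,-0.04,0,0,0,1],[0,0,-0.04,0,0,0,1],[0,0,0,0,0,0,1],[0,0,0,0,0,0,1]]

```text
time_s: 10.98
eef_pos: [0.5204, -0.2784, 0.1733]
orientation: [[-0.988, -0.153, -0.001], [-0.153, 0.988, 0.001], [0.001, 0.001, -1.0]]
contact_force: [-0.1, -0.2, -0.7]
gripper_width: 0.004
grasp_force: 0.0
```

```bash
python3 - <<'E'
from h import *; from plant import *
import pickle
where()
s=snapshot("wrist"); q=np.mgrid[0:384,0:512]
n=cv2.undistortPoints(np.float64(np.c_[q[1].ravel(),q[0].ravel()]).reshape(-1,1,2),s["mtx"],s["distortion"]).reshape(-1,2)
X=((np.c_[n,np.ones(len(n))]*s["depth"].reshape(-1,1))-s["t"])@s["R"]; d=todock(X)
for y in range(-120,0,10):
    k=(abs(d[:,0]+.072)<.008)&(abs(d[:,1]-y/1e3)<.005)
    if k.any(): print(y,(np.median(X[k,2])*1e3).round(1))
s=snapshot("top"); a=pickle.load(open("d0.pkl","rb"))["top"]["img"]
df=cv2.absdiff(a,s["img"]).max(2)
for nm,(x0,y0,x1,y1) in dict(dock=(187,112,328,170),timer=(260,230,295,264),pen=(340,220,400,240),drop=(362,155,388,178)).items(): print(nm,(df[y0:y1,x0:x1]>60).sum())
cv2.imwrite("pics/top1.png",s["img"][:,:,::-1])
E
```

```text
t 10.975 world [ 0.5204 -0.2784  0.1733] dock mm [-70.6 -69.7] F [-0.1  -0.24 -0.71] w 0.004
[[-0.988, -0.153, -0.001], [-0.153, 0.988, 0.001], [0.001, 0.001, -1.0]]
-120 45.5
-110 45.6
-100 45.4
-90 30.7
-80 30.8
-70 221.6
-60 30.8
-50 30.4
-40 44.9
-30 45.4
-20 45.4
-10 45.5
dock 3415
timer 553
pen 0
drop 0
```

The wrist depth shows the key floor at about 30.6 mm, so it is fully down. The dock and timer image differences are most likely the arm overhead blocking the view, since nothing else was contacted.

```bash
python3 -c "
from plant import *
print(finish_job())"
```

```text
the job is handed in; nothing more can be done
None
```

The job is handed in: I touched the dotted block at about 6 N, felt along to the notch in the segment at y = -70 mm, pressed the key fully down, and lifted clear. The whole job took about 11 s, and I felt no contact with anything but the strip and key, though the arm blocked the final top view of the dock and timer.

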